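# Sweep loose batteries off the charging shelf into the battery case

### The job

With the fingertips, sweep the three blue action-camera batteries along the raised black charging shelf and off its side edge, so that all three drop into the open grey battery case that stands against that side (not into the wooden tray on the other side). Only slide the batteries, never pick them up, and leave the orange bike light and everything else on the shelf standing where it is.

Things in the scene. Friction and masses are not known exactly. Their poses are not given: they have to be found in the camera images.
- battery_1: First action-camera battery: blue slab 28 (x) x 32 (y) x 12 (z) mm, about 30 g; origin at its centre, 6 mm above the shelf top while it lies on it. It turns if pushed off-centre. Starts flat, long side within 20 degrees of the shelf's y axis, alone in the row nearest the robot (about 128 mm on the robot's side of the shelf's centre).
- battery_2: Second action-camera battery: blue slab 28 (x) x 32 (y) x 12 (z) mm, about 30 g; origin at its centre, 6 mm above the shelf top while it lies on it. It turns if pushed off-centre. Starts flat, long side within 20 degrees of the shelf's y axis, in the middle row (about 23 mm beyond the shelf's centre), in its right half (negative shelf y).
- battery_3: Third action-camera battery: blue slab 28 (x) x 32 (y) x 12 (z) mm, about 30 g; origin at its centre, 6 mm above the shelf top while it lies on it. It turns if pushed off-centre. Starts flat, long side within 20 degrees of the shelf's y axis, in the same row as the second, in the left half (positive shelf y); their centres are at least 100 mm apart.
- shelf: Fixed raised charging shelf, glossy black, 360 (x) x 320 (y) x 50 (z) mm; flat top at 50 mm above the table with no lip. Origin at the centre of its underside; its x axis points roughly away from the robot, y to the left. Its side edges are at y = +160 and -160 mm.
- case: Fixed open grey plastic battery case, 260 (x) x 110 (y) x 46 (z) mm, walls and floor 4 mm, rim 4 mm below the shelf top, touching the left (+y) or right (-y) side of the shelf: centre 215 mm along y and 60 mm nearer the robot than the shelf's centre. Origin: centre of its underside, axes as the shelf's. Its shallow lid (14 mm high) lies flat on the table beyond its far (+x) end.
- valet: Fixed wooden valet tray with cork lining, 260 x 110 x 46 mm, on the other side of the shelf, away from the case. Not for the batteries. Origin at the centre of its underside.
- bike_light: Loose orange bike light, an upright cylinder 36 mm in diameter (rubber clip to 20 mm from its axis) and 45 mm tall, 90 g, standing on the shelf between the two rows of batteries (about 53 mm on the robot's side of the shelf's centre), to be left alone. Origin at the centre of its underside.
- watch_dock: Loose silver smartwatch dock, round foot 60 mm in diameter with an upright plate, 70 mm tall, in the row along the shelf's far edge (about 125 mm beyond its centre), to be left alone. Origin at the centre of its underside.
- pot: Loose white ceramic pot with cork lid, 60 mm in diameter, 62 mm tall, in the far row, to be left alone. Origin at the centre of its underside.
- tin: Loose aluminium tin with a press-button lid, 60 mm in diameter, 61 mm tall, in the far row, to be left alone. Origin at the centre of its underside.
- earbud_case: Loose white earbud case, 46 x 56 x 24 mm, in the far row, to be left alone. Origin at the centre of its underside.
Mind the look-alikes: they are no part of the job. Leave any yellow look-alike of the battery_2 alone.

How it is judged:
At the end, for the whole second after the job is handed in: All three batteries lie at rest inside the grey case: each battery's centre within its walls and below its rim (less than 44 mm above the table) (x of battery_1 in the frame of case between -0.128 and 0.128 m and y of battery_1 in the frame of case between -0.053 and 0.053 m and z of battery_1 in the frame of case between 0 and 0.044 m and linear speed of each of battery_1, battery_2, battery_3 below 0.03 m/s and x of battery_2 in the frame of case between -0.128 and 0.128 m and y of battery_2 in the frame of case between -0.053 and 0.053 m and z of battery_2 in the frame of case between 0 and 0.044 m and x of battery_3 in the frame of case between -0.128 and 0.128 m and y of battery_3 in the frame of case between -0.053 and 0.053 m and z of battery_3 in the frame of case between 0 and 0.044 m); the robot touches nothing.
It fails at once if a battery was lifted (its centre rose over 16 mm above where it lies flat on the shelf) (z of any of battery_1, battery_2, battery_3 in the frame of shelf above 0.072 m).
It fails at once if a bystander on the shelf was moved more than 15 mm or tipped over (distance of any of bike_light, watch_dock, pot, tin, earbud_case from where it was at the start of the episode above 0.015 m or angle between any of bike_light, watch_dock, pot, tin, earbud_case's own z axis and vertical above 0.5 rad).
It also fails if it takes over 61 s, if anything falls off the work surface, if the arm or the gripper's body presses on something with over 40 N, if the wrist force passes 120 N, or if a joint passes its speed limit or range.

### The arm

A 7-joint arm with a two-finger parallel gripper is mounted at the origin on the work surface. World frame = base frame: x ahead of the robot, y to its left, z up, the work surface at z = 0. Lengths are in m, angles in rad, forces in N, time in s.
With the tool pointing down it reaches from about 0.4 to 0.85 m from the base axis. Payload 4.5 kg.
Tool frame: the origin (TCP) lies between the finger pads; the fingertips stand 11 mm ahead of it and the grasp point (between the pads) lies 8 mm behind it; z points along the fingers, y is the line along which they close (so a half turn about z gives the same grasp; the last joint's range is limited). The gripper opens to 85 mm and grips with 20 to 120 N. Pads are 22 mm wide; open, the fingers measure 114 mm over their backs; the gripper's body (76 mm by 85 mm) begins 54 mm behind the grasp point. The pads swing forward as they close: fully open they stand 13 mm farther back than shut.
Start: joints at [-1.256, 0.689, -0.195, 1.565, 0.157, 0.902, -0.215], TCP at [0.173, 0.601, 0.216] pointing down, gripper open.
Joint ranges: [-3.01, 3.01], [-0.46, 2.08], [-1.47, 1.51], [0.13, 2.56], [-1, 4.14], [0.04, 2.09], [-2.66, 2.66]. Speed limits (rad/s): [2.57, 2.57, 3.14, 3.14, 3.14, 3.14, 3.14].

### API

Orientations are given as [roll, pitch, yaw] about the fixed x, y, z axes, in that order (R = Rz(yaw) Ry(pitch) Rx(roll)).
In Python, from plant import get_state, get_image, get_calibration, ticket gives the robot as it stands.
- The arm moves only by the tool drive_tool, never from a script. Its argument "targets" is one flat list of numbers, 4 for each row, row after row: the shift along the tool's x, y, z scaled (see below), then the turn about the tool's z scaled (see below). A call has 1 to 5 rows; each row shifts and turns the commanded pose from where the row before left it, along the tool's axes as they then stand; what a row does not reach is not made up. The controller multiplies each number of a shift by 0.025 m and each number of a turn by 0.12 rad. A row lasts 1/10 s, in which the tool goes at most 50 mm and 8.59 degrees, less where a joint would pass 70% of its speed; a pose out of reach is approached as far as the arm can. A call with a number of a shift or a turn outside -1 to 1 is refused whole. A call with a gripper value outside its range is refused whole. "hand" is the opening, from -1 (shut) to 1 (fully open), set as the call begins (left out, the last holds). The fingers move at their own pace and stop on an object; "force" is the grip in N (left out, the last holds). Time passes only in rows, so rows that do not move let the fingers close. It gives the time, the measured TCP pose, the force, the opening and the grip force at its end, in the units of the state.
- get_state(): the state, without advancing time (a new reading comes with each control period).
- get_image(name): name is "scene" or "top" or "wrist"; returns the picture (420x560x3 uint8, blue, green, red); there is no depth.
- get_calibration(name): a dict with "fx", "fy", "cx", "cy" (pixels), "R" (3x3) and "t" (3): a world point X has camera coordinates R X + t. Camera axes: x right, y down, z forward; pixel columns grow to the right and rows downward; lengths in m; the calibration is good to about 2 mm. The wrist camera is an equidistant fisheye: a pixel r from the principal point sees the ray r / f radians off the axis. A picture is of the moment at which its call begins: read the wrist's pose just before it. get_calibration takes no time and is no camera call; for the wrist camera it gives the pose at the moment of the call.
- ticket.hand_in(): hands the job in; it is judged then, once.
The state is a dict: "time": time; "q": joint angles; "dq": joint speeds; "tau": joint torques, N m; "tool_pos": TCP position; "tcp_rot": TCP orientation; "ft_force": force on the tool from outside, world axes, zero at the start; "torque": the same for the moment, N m; "width": finger opening in m; "grip_force": force on a finger pad.
Only numpy, scipy, OpenCV 4.12 (cv2) and the standard library are available. Lean on these libraries where they do the work, as an engineer would, in place of code of your own. Each camera call takes 0.05 s, during which the arm holds its last target. There are 200 camera calls.

## Working session

There is one attempt and no reset: what is moved stays moved. The work goes in short steps, Python scripts to look and compute and a tool call to move; the robot and the scene stay as the last step left them, time stands still between calls to the robot, and variables do not carry over. Pictures are saved under pics/ and viewed, at most 10 in all, crops included, and the job is handed in when it is done.

Besides the shell and the picture viewer there is one more tool, called after "Emit:" as name(argument=value, ...) on one line, values as JSON. drive_tool: Moves the arm, as the interface text tells. Shifts and turns lie within -1 to 1; 1 stands for 0.025 m of shift or 0.12 rad of turn. Its arguments: {"type":"object","properties":{"targets":{"type":"array","items":{"type":"number"}},"hand":{"type":"number"},"force":{"type":"number"}},"required":["targets"]}

```bash
mkdir -p pics; ls
python3 - <<'E'
from plant import *
import cv2
s=get_state();print({k:s[k] for k in('time','tool_pos','tcp_rot','width')})
for n in('scene','top'):cv2.imwrite(f'pics/{n}0.png',get_image(n));c=get_calibration(n);print(n,c)
E
```

```text
pics
{'time': 0.0, 'tool_pos': array([0.17302647, 0.599847  , 0.21515588]), 'tcp_rot': array([-3.13971849e+00,  1.26073776e-04,  2.86093706e+00]), 'width': 0.08516580055058098}
scene {'fx': 413.74843777461007, 'fy': 413.74843777461007, 'cx': 280.5270166121458, 'cy': 220.5841405229529, 'R': array([[-0.21330782,  0.97679189,  0.01942625],
       [ 0.60614768,  0.14790994, -0.78147786],
       [-0.76621457, -0.15492016, -0.62363048]]), 't': array([ 0.14886918, -0.30064699,  1.25943699])}
top {'fx': 459.94575908754206, 'fy': 459.94575908754206, 'cx': 278.0923239472973, 'cy': 212.97383143365775, 'R': array([[ 2.59305719e-02, -9.99660932e-01,  2.37192747e-03],
       [-9.93155410e-01, -2.60319879e-02, -1.13862491e-01],
       [ 1.13885630e-01,  5.96826920e-04, -9.93493687e-01]]), 't': array([-0.0159756 ,  0.59465047,  1.12917979])}
```

View pics/top0.png

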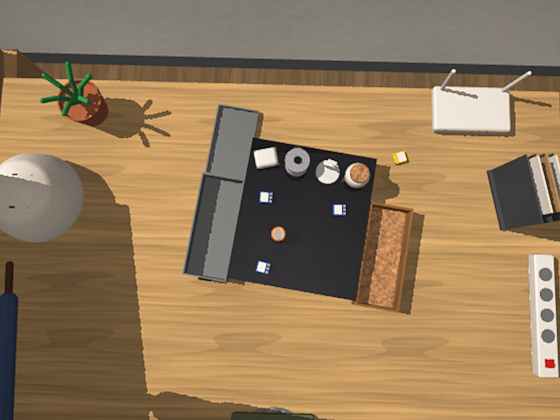

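View pics/scene0.png

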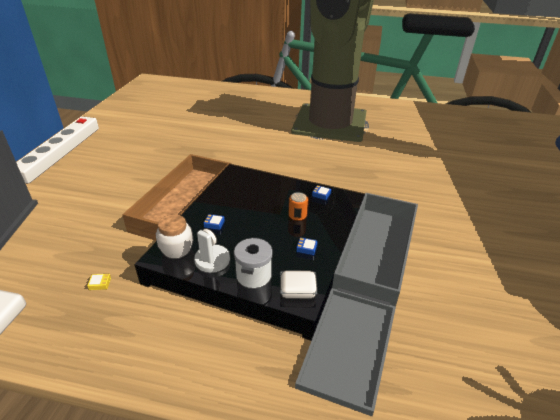

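The top view shows the case on the left (+y) of the shelf. Battery candidates, by top pixel:
- Blue slab at (263,267): near row, so battery_1.
- Blue slab at (339,210): middle row, right half, so battery_2.
- Blue slab at (265,198): middle row, left half, so battery_3.
- Yellow slab at (401,158): off the shelf, a look-alike to ignore.

The orange light is at (278,234). I'll check these in a close crop and then measure.

```bash
cat > h.py <<'E'
import numpy as np,cv2
from plant import *
def px2w(u,v,z,n='top'):
    c=get_calibration(n);d=c['R'].T@np.array([(u-c['cx'])/c['fx'],(v-c['cy'])/c['fy'],1]);o=-c['R'].T@c['t']
    return (o+d*(z-o[2])/d[2])[:2]
E
python3 - <<'E'
from h import *
im=cv2.imread('pics/top0.png')
cv2.imwrite('pics/crop0.png',cv2.resize(im[90:320,170:430],None,fx=2.6,fy=2.6,interpolation=cv2.INTER_CUBIC)[:598])
E
```

```text
(no output)
```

View pics/crop0.png

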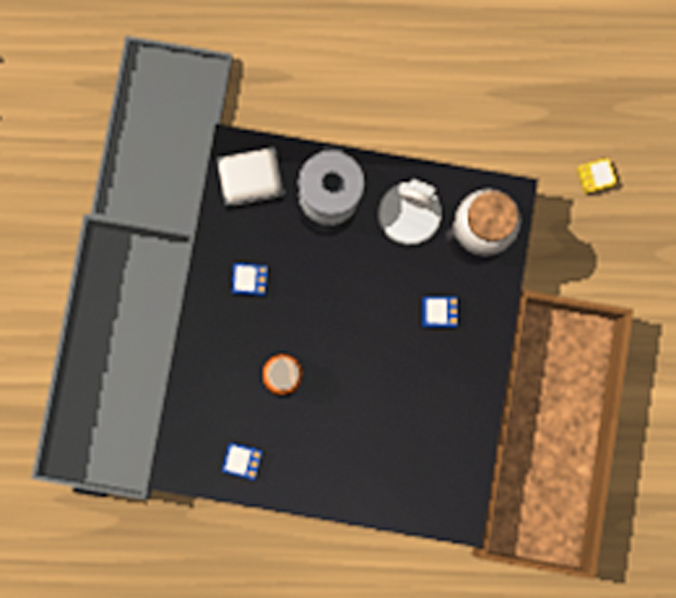

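```bash
cat >> h.py <<'E'
def crop(u,v): return 170+(u+.5)/2.6-.5, 90+(v+.5)/2.6-.5
E
python3 - <<'E'
from h import *
C=np.array([px2w(*crop(*p),.05) for p in[(217,125),(537,180),(483,548),(150,495)]])
ctr=C.mean(0); ex=(C[0]-C[3]+C[1]-C[2]);ex/=np.linalg.norm(ex); ey=(C[0]-C[1]+C[3]-C[2]);
a1=np.arctan2(ex[1],ex[0]);a2=np.arctan2(-ey[0],ey[1]);a=(a1+a2)/2
print('ctr',ctr,'yaw',a1,a2,'sides',[np.linalg.norm(C[i]-C[i-1]).round(3) for i in range(4)])
im=cv2.imread('pics/top0.png').astype(int);B,G,R=im[...,0],im[...,1],im[...,2]
m=((B>R+40)&(B>100)) 
for n,(u,v) in dict(b1=(242,461),b2=(440,312),b3=(249,279)).items():
    u,v=crop(u,v);u0,v0=int(u)-10,int(v)-10
    w=im[v0:v0+21,u0:u0+21].max(2)>85; ys,xs=np.nonzero(w)
    r=cv2.minAreaRect(np.c_[xs+u0,ys+v0].astype(np.float32))
    p=px2w(*r[0],.062);M=np.array([[np.cos(a),np.sin(a)],[-np.sin(a),np.cos(a)]])
    print(n,(u,v),r,p,'shelf',M@(p-ctr))
p=px2w(*crop(281,374),.095);print('light',p,M@(p-ctr))
E
```

```text
ctr [ 0.5819969  -0.06313706] yaw -0.14173769997179106 -0.1389474260172469 sides [np.float64(0.363), np.float64(0.316), np.float64(0.358), np.float64(0.317)]
b1 (262.7692307692308, 267.0) ((262.5294189453125, 266.88238525390625), (13.581995010375977, 12.12678050994873), 14.03624439239502) [0.45859444 0.03396562] shelf [-0.13577213  0.07888616]
b2 (338.9230769230769, 209.69230769230768) ((338.5, 209.5), (11.0, 13.0), 90.0) [ 0.60419913 -0.14945015] shelf [ 0.03405761 -0.08235877]
b3 (265.46153846153845, 197.0) ((265.5, 197.0), (12.0, 13.0), 90.0) [0.63065355 0.03173041] shelf [0.03490799 0.10074095]
light [ 0.53853704 -0.00101605] [-0.0517222   0.05543097]
```

Emit:
drive_tool(targets=[0,0,0,1,0,0,0,1,0,0,0,1,0,0,0,1,0,0,0,1], hand=-1)

```text
time: 0.6
tool_pos: [0.173, 0.6002, 0.2155]
tcp_rot: [-3.141, 0.001, 2.256]
ft_force: [0.2, 0.5, -0.3]
width: 0.012
grip_force: 0.0
```

Emit:
drive_tool(targets=[0,0,0,1,0,0,0,1,0,0,0,1,0,0,0,1,0,0,0,1])

```text
time: 1.1
tool_pos: [0.1729, 0.6002, 0.2155]
tcp_rot: [-3.141, 0.001, 1.656]
ft_force: [-0.3, 0.0, -1.5]
width: 0.0001
grip_force: 0.0
```

Emit:
drive_tool(targets=[0,0,0,0.95,0,0,0,0.92,0,0,0,0,-0.96,0.92,0,0,-0.96,0.92,0,0])

```text
time: 1.6
tool_pos: [0.2118, 0.5466, 0.2155]
tcp_rot: [-3.141, 0.0, 1.442]
ft_force: [0.9, 0.1, 0.2]
width: -0.0
grip_force: 0.0
```

Emit:
drive_tool(targets=[-0.96,0.92,0,0,-0.96,0.92,0,0,-0.96,0.92,0,0,-0.96,0.92,0,0,-0.96,0.92,0,0])

```text
time: 2.1
tool_pos: [0.3108, 0.4113, 0.2159]
tcp_rot: [-3.142, 0.0, 1.44]
ft_force: [0.5, 0.4, 0.1]
width: 0.0001
grip_force: 0.0
```

Emit:
drive_tool(targets=[-0.96,0.92,0,0,-0.96,0.92,0,0,-0.96,0.92,0,0,-0.96,0.92,0,0,-0.96,0.92,0,0])

```text
time: 2.6
tool_pos: [0.4087, 0.277, 0.216]
tcp_rot: [-3.142, -0.0, 1.44]
ft_force: [0.9, -0.0, -0.1]
width: 0.0001
grip_force: 0.0
```

Emit:
drive_tool(targets=[-0.96,0.92,0,0,-0.96,0.92,0,0,-0.96,0.92,0,0,-0.96,0.92,0,0,-0.96,0.92,0,0])

```text
time: 3.1
tool_pos: [0.5066, 0.1427, 0.2159]
tcp_rot: [-3.141, -0.0, 1.44]
ft_force: [0.5, 0.0, -0.1]
width: -0.0003
grip_force: 0.0
```

```bash
cat >> h.py <<'E'
def shelf(p,a=-.14,ctr=(.582,-.0631)):
    M=np.array([[np.cos(a),np.sin(a)],[-np.sin(a),np.cos(a)]]);return M@(np.asarray(p)[:2]-ctr)
def rep():
    s=get_state();print(round(s['time'],2),'shelf xy',shelf(s['tool_pos']).round(4),'z',s['tool_pos'][2].round(4),'rot',s['tcp_rot'].round(3),'F',s['ft_force'].round(1),'w',round(s['width'],4))
E
python3 -c "from h import *;rep()"
```

```text
3.1 shelf xy [-0.1034  0.1932] z 0.2159 rot [-3.141 -0.     1.44 ] F [ 0.5  0.  -0.1] w -0.0003
```

Emit:
drive_tool(targets=[-0.98,0.91,0,0.08,-0.98,0.91,0,0,-0.98,0.91,0,0,-0.98,0.91,0,0,-0.98,0.91,0,0])

```text
time: 3.6
tool_pos: [0.6017, 0.0053, 0.2158]
tcp_rot: [-3.141, -0.0, 1.43]
ft_force: [0.4, -0.5, 1.0]
width: 0.0001
grip_force: 0.0
```

Emit:
drive_tool(targets=[-0.98,0.91,0,0,0,0,1,0,0,0,1,0,0,0,1,0,0,0,1,0])

```text
time: 4.1
tool_pos: [0.6201, -0.021, 0.1148]
tcp_rot: [-3.141, -0.0, 1.43]
ft_force: [0.1, -0.1, 0.1]
width: 0.0001
grip_force: 0.0
```

Emit:
drive_tool(targets=[0,0,1,0,0,0,0.4,0,0,0,0,0])

```text
time: 4.4
tool_pos: [0.6191, -0.0209, 0.0796]
tcp_rot: [-3.138, 0.0, 1.428]
ft_force: [0.1, -0.2, 1.2]
width: -0.0001
grip_force: 0.0
```

```bash
python3 -c "
from h import *;rep()
s=get_image('scene');w=get_image('wrist')
cv2.imwrite('pics/a.png',np.hstack([cv2.resize(s[150:330,130:430],(480,288)),cv2.resize(w,(320,240))[:240] if 0 else cv2.resize(w,(320,288))]))"
```

```text
4.4 shelf xy [0.0308 0.047 ] z 0.0796 rot [-3.138  0.     1.428] F [ 0.1 -0.2  1.2] w -0.0001
```

View pics/a.png

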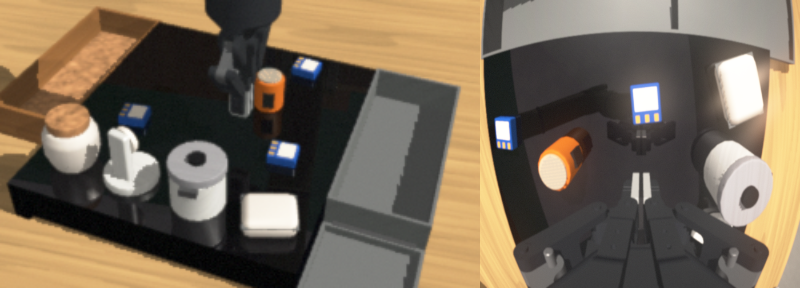

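The crop confirms the choice. Blue battery_3 sits straight ahead of the shut fingers (wrist crop 646,105), the light is clear to the left (565,160), and the tin and earbud case are to the right. Now I'll lower and sweep.

Emit:
drive_tool(targets=[0,0.12,0.3,0,0,0,0.32,0,0.3,0,0,0,0.4,0,0,0,0.4,0,0,0])

```text
time: 5.0
tool_pos: [0.6275, 0.0074, 0.0657]
tcp_rot: [3.141, -0.001, 1.428]
ft_force: [-0.1, 0.8, 0.1]
width: -0.0
grip_force: 0.0
```

Emit:
drive_tool(targets=[0.4,0,0,0,0.4,0,0,0,0.4,0,0,0,0.4,0,0,0,0.4,0,0,0])

```text
time: 5.5
tool_pos: [0.6345, 0.0562, 0.0655]
tcp_rot: [3.142, -0.0, 1.427]
ft_force: [1.1, -0.2, -0.5]
width: -0.0
grip_force: 0.0
```

```bash
python3 -c "
from h import *;rep()
s=get_image('scene');w=get_image('wrist')
cv2.imwrite('pics/b.png',np.hstack([cv2.resize(s[150:330,130:430],(480,288)),cv2.resize(w,(320,288))]))"
```

```text
5.5 shelf xy [0.0353 0.1255] z 0.0655 rot [ 3.142 -0.     1.427] F [ 1.1 -0.2 -0.5] w -0.0
```

View pics/b.png

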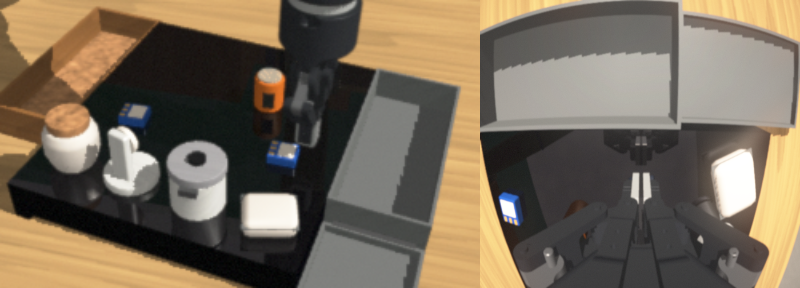

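```bash
python3 -c "
from h import *
c=get_calibration('scene')
def pr(p):
    q=c['R']@np.array(p)+c['t'];return np.array([q[0]/q[2]*c['fx']+c['cx'],q[1]/q[2]*c['fy']+c['cy']])
for n,p in dict(tip=(.6345,.0562,.0545),b3=(.6307,.0317,.056),b2=(.604,-.149,.056),light=(.5385,-.001,.095)).items():
    u=pr(p);print(n,u,(u-[130,150])*1.6)
from h import px2w
for z in(.056,.062):
  for n,u in dict(b3=(282,154),b2=(134,115)).items(): x=np.array(u)/1.6+[130,150];print(n,z,x,px2w(*x,z,'scene'),shelf(px2w(*x,z,'scene')))
s=get_image('top');cv2.imwrite('pics/c.png',np.hstack([cv2.resize(s[130:310,170:330],(400,450)),cv2.resize(get_image('wrist')[150:300,200:340],(400,450))]))
"
```

```text
tip [319.87545245 248.71694245] [303.80072393 157.94710791]
b3 [306.59203596 244.50736369] [282.54725754 151.2117819 ]
b2 [214.93125042 220.40746014] [135.89000068 112.65193623]
light [298.84279295 195.0447366 ] [270.14846872  72.07157856]
b3 0.056 [306.25 246.25] [0.63540288 0.03187276] [0.03962759 0.10149555]
b2 0.056 [213.75  221.875] [ 0.60873922 -0.14967623] [ 0.03855872 -0.0819979 ]
b3 0.062 [306.25 246.25] [0.64203763 0.03263308] [0.04609133 0.10317427]
b2 0.062 [213.75  221.875] [ 0.61569941 -0.14670001] [ 0.0450355  -0.07807955]
```

View pics/c.png

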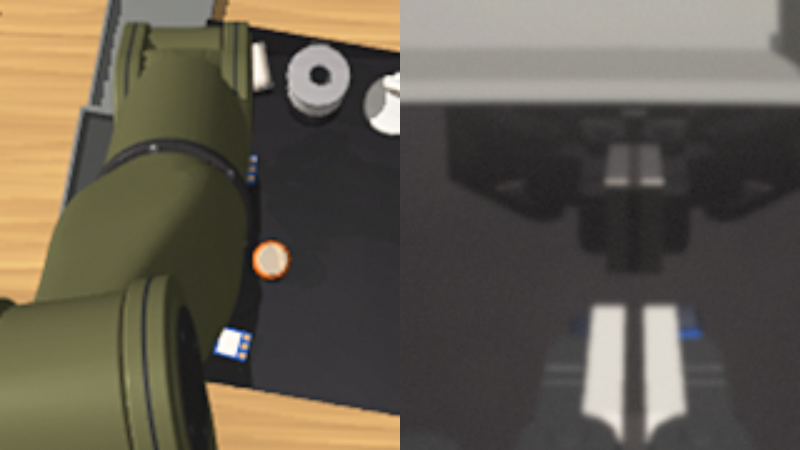

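```bash
python3 -c "
from h import *
c=get_calibration('wrist');s=get_state();p=s['tool_pos'];print(p)
for z in(.03,.035,.04,.045,.05,.055,.06,.065,.07,.075,.08):
    for dx in (0,.011):
        q=c['R']@np.array([p[0]+dx*.14,p[1]+dx,z])+c['t'];t=np.arctan2(np.hypot(q[0],q[1]),q[2]);f=np.array([c['fx'],c['fy']]);print(z,dx,(f*t*q[:2]/np.hypot(*q[:2])+[c['cx'],c['cy']]).round(1))
"
```

```text
[0.63429504 0.05523035 0.06544326]
0.03 0 [280.9 234.8]
0.03 0.011 [280.7 218.2]
0.035 0 [280.8 237.7]
0.035 0.011 [280.7 220.6]
0.04 0 [280.8 240.6]
0.04 0.011 [280.7 223.2]
0.045 0 [280.8 243.7]
0.045 0.011 [280.7 226. ]
0.05 0 [280.8 247. ]
0.05 0.011 [280.6 228.9]
0.055 0 [280.7 250.4]
0.055 0.011 [280.6 231.9]
0.06 0 [280.7 254. ]
0.06 0.011 [280.6 235.1]
0.065 0 [280.7 257.8]
0.065 0.011 [280.6 238.5]
0.07 0 [280.7 261.8]
0.07 0.011 [280.5 242. ]
0.075 0 [280.6 266. ]
0.075 0.011 [280.5 245.8]
0.08 0 [280.6 270.5]
0.08 0.011 [280.5 249.8]
```

Battery_3 has not moved. The fingers passed over it: from the wrist view and the reflection, the shut tips are at about z 0.08, not 0.055. I'll go back and come down over bare shelf in small steps, watching the force and the picture.

Emit:
drive_tool(targets=[-0.8,0,0,0,-0.8,0,0,0,-0.8,0,0,0,-0.8,0,0,0,0,0,0,0])

```text
time: 6.2
tool_pos: [0.622, -0.0299, 0.0656]
tcp_rot: [-3.141, 0.004, 1.42]
ft_force: [0.2, -0.2, -0.2]
width: 0.0002
grip_force: 0.0
```

Emit:
drive_tool(targets=[0,0,0.2,0,0,0,0.2,0,0,0,0,0])

```text
time: 6.5
tool_pos: [0.6223, -0.022, 0.0544]
tcp_rot: [-3.14, -0.001, 1.429]
ft_force: [-0.3, -0.1, -0.6]
width: -0.0001
grip_force: 0.0
```

```bash
python3 -c "
from h import *
rep()
s=get_image('scene');w=get_image('wrist')
cv2.imwrite('pics/d.png',np.hstack([cv2.resize(s[190:270,230:330],(400,320)),cv2.resize(w[150:300,200:340],(400,320))]))"
```

```text
6.5 shelf xy [0.0341 0.0463] z 0.0544 rot [-3.140e+00 -1.000e-03  1.429e+00] F [-0.3 -0.1 -0.6] w -0.0001
```

View pics/d.png

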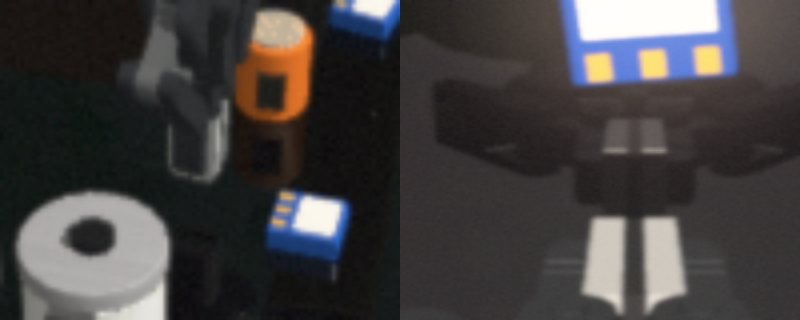

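The battery stays put ahead. Tip to reflection spans rows 215 to 152 in the right crop, which puts the tips about 22 mm above the shelf. I'll lower further.

Emit:
drive_tool(targets=[0,0,0.2,0,0,0,0.2,0,0,0,0,0])

```text
time: 6.9
tool_pos: [0.6222, -0.0238, 0.0445]
tcp_rot: [-3.14, 0.0, 1.427]
ft_force: [-0.7, 0.6, -0.5]
width: 0.0002
grip_force: 0.0
```

Emit:
drive_tool(targets=[0,0,0.12,0,0,0,0,0])

```text
time: 7.1
tool_pos: [0.6226, -0.0239, 0.0421]
tcp_rot: [-3.141, -0.0, 1.427]
ft_force: [-0.0, 0.5, -0.5]
width: 0.0003
grip_force: 0.0
```

Emit:
drive_tool(targets=[0,0,0.12,0,0,0,0,0])

```text
time: 7.3
tool_pos: [0.6227, -0.0239, 0.0392]
tcp_rot: [-3.141, -0.0, 1.427]
ft_force: [-0.2, 0.6, 0.7]
width: 0.0001
grip_force: 0.0
```

```bash
python3 -c "
from h import *
rep()
s=get_image('scene');w=get_image('wrist')
cv2.imwrite('pics/e.png',np.hstack([cv2.resize(s[190:270,230:330],(400,320)),cv2.resize(w[150:300,200:340],(400,320))]))"
```

```text
7.3 shelf xy [0.0348 0.0445] z 0.0392 rot [-3.141 -0.     1.427] F [-0.2  0.6  0.7] w 0.0001
```

View pics/e.png

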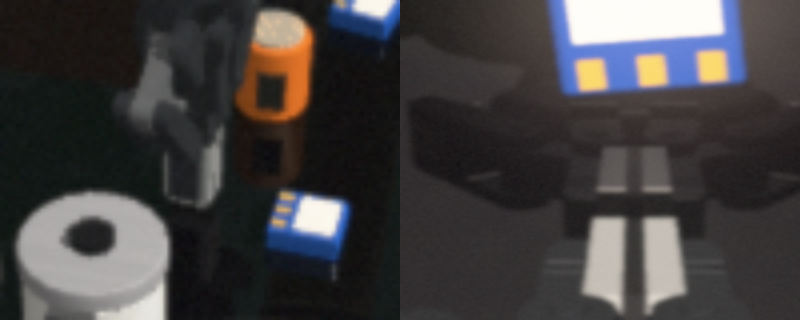

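Emit:
drive_tool(targets=[0,0,0.1,0,0,0,0,0])

```text
time: 7.6
tool_pos: [0.6227, -0.0239, 0.0367]
tcp_rot: [-3.141, -0.0, 1.427]
ft_force: [0.2, 0.1, 1.0]
width: -0.0001
grip_force: 0.0
```

Emit:
drive_tool(targets=[0,0,0.08,0,0,0,0,0])

```text
time: 7.8
tool_pos: [0.623, -0.0239, 0.0349]
tcp_rot: [3.141, -0.0, 1.427]
ft_force: [0.0, -0.5, -0.1]
width: 0.0002
grip_force: 0.0
```

```bash
python3 -c "
from h import *
rep()
w=get_image('wrist')[150:300,277:288].mean(1).mean(1)
w=get_image('wrist')[190:270,270:275].mean(1).mean(1);print(w.astype(int))
w=get_image('wrist')[190:270,275:278].mean(1).mean(1);print(w.astype(int))"
```

```text
7.8 shelf xy [0.0351 0.0445] z 0.0349 rot [ 3.141 -0.     1.427] F [ 0.  -0.5 -0.1] w 0.0002
[161 161 161 156 136 107  84  72  66  66  70  72  66  58  55  52  53  52
  52  56  62  62  57  56  56  56  53  52  52  52  50  46  48  60  74  81
  82  83  83  85  87  88  87  87  89  89  91  90  91  91  92  93  93  96
 111 118  91  55  42  41  53  92 141 175 187 188 188 188 188 189 188 188
 188 189 188 188 189 189 188 189]
[139 139 137 131 116  98  81  70  68  67  67  68  64  59  61  62  59  56
  53  54  57  57  56  56  55  59  57  56  57  53  49  46  50  65  81  88
  89  89  90  90  91  90  91  92  92  93  93  93  93  94  93  94  93  98
 113 121  96  59  43  41  51  90 138 169 180 182 183 183 181 180 181 181
 180 180 181 180 180 180 179 180]
```

Tip 3.5 mm above the shelf with no contact force. Sweep now.

Emit:
drive_tool(targets=[0.4,0.12,0,0,0.4,0,0,0,0.4,0,0,0,0.4,0,0,0,0.4,0,0,0])

```text
time: 8.45
tool_pos: [0.633, 0.0266, 0.0349]
tcp_rot: [-3.141, -0.0, 1.428]
ft_force: [-0.4, 0.6, -0.9]
width: -0.0001
grip_force: 0.1
```

Emit:
drive_tool(targets=[0.4,0,0,0,0.4,0,0,0,0.4,0,0,0,0.4,0,0,0,0.4,0,0,0])

```text
time: 8.95
tool_pos: [0.6403, 0.0754, 0.035]
tcp_rot: [3.142, -0.0, 1.427]
ft_force: [0.6, -0.0, -0.5]
width: 0.0002
grip_force: 0.0
```

```bash
python3 -c "
from h import *
rep()
s=get_image('scene');w=get_image('wrist')
cv2.imwrite('pics/f.png',np.hstack([cv2.resize(s[150:330,130:430],(480,288)),cv2.resize(w,(320,288))]))"
```

```text
8.95 shelf xy [0.0384 0.1453] z 0.035 rot [ 3.142 -0.     1.427] F [ 0.6 -0.  -0.5] w 0.0002
```

View pics/f.png

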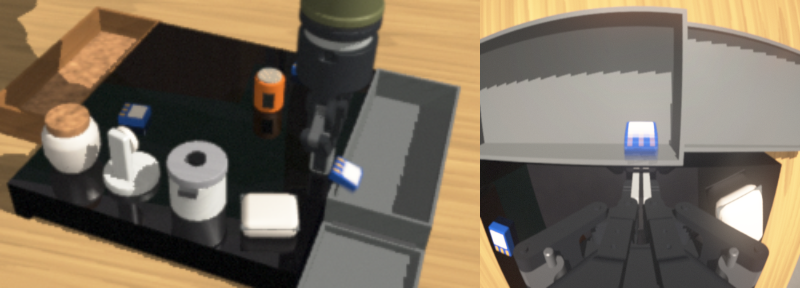

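The sweep works: battery_3 (wrist 640,137) is tipping over the edge into the case, and the bystanders are unmoved. I'll push it over, then lift and go back for battery_2.

Emit:
drive_tool(targets=[0.4,0,0,0,0.4,0,0,0,0.3,0,0,0,0,0,0,0])

```text
time: 9.45
tool_pos: [0.6442, 0.1043, 0.0349]
tcp_rot: [3.142, -0.002, 1.429]
ft_force: [0.2, 0.5, 0.3]
width: 0.0001
grip_force: 0.0
```

Emit:
drive_tool(targets=[-0.5,0,-0.5,0,-0.8,0,-0.8,0,-0.9,0,-0.7,0,-1,0,0,0,-1,0,0,0])

```text
time: 9.95
tool_pos: [0.6292, -0.0054, 0.0868]
tcp_rot: [3.139, 0.001, 1.425]
ft_force: [0.2, -0.4, -0.6]
width: -0.0002
grip_force: 0.0
```

Emit:
drive_tool(targets=[-1,0,0,0,-1,0,0,0,-1,0,0,0,-1,0,0,0,-1,0,0,0])

```text
time: 10.45
tool_pos: [0.6102, -0.1293, 0.086]
tcp_rot: [3.141, 0.002, 1.425]
ft_force: [-0.6, 0.1, -0.3]
width: 0.0
grip_force: 0.0
```

```bash
cat >> h.py <<'E'
def blobs(n,z=.056):
    h=cv2.cvtColor(get_image(n),cv2.COLOR_BGR2HSV);m=cv2.inRange(h,(105,130,50),(125,255,255))
    m=cv2.morphologyEx(m,cv2.MORPH_CLOSE,np.ones((5,5)))
    _,_,st,ct=cv2.connectedComponentsWithStats(m)
    for s,c in list(zip(st,ct))[1:]:
        if 12<s[4]<900: print(n,c.round(1),s[4],'shelf@.056',shelf(px2w(*c,z,n)).round(3),'@.012',shelf(px2w(*c,.012,n)).round(3))
E
python3 -c "
from h import *
rep();blobs('scene');blobs('top')"
```

```text
10.45 shelf xy [ 0.0371 -0.0616] z 0.086 rot [3.141e+00 2.000e-03 1.425e+00] F [-0.6  0.1 -0.3] w 0.0
scene [321.4 194.7] 117 shelf@.056 [-0.124  0.083] @.012 [-0.186  0.069]
scene [214.  223.7] 158 shelf@.056 [ 0.043 -0.079] @.012 [-0.004 -0.107]
scene [360.2 275.4] 110 shelf@.056 [0.075 0.206] @.012 [0.031 0.203]
top [227.8 192.6] 132 shelf@.056 [0.031 0.195] @.012 [0.037 0.201]
top [263.7 267.2] 87 shelf@.056 [-0.136  0.076] @.012 [-0.136  0.077]
top [ 12.4 308.4] 61 shelf@.056 [-0.334  0.659] @.012 [-0.342  0.683]
top [ 13.7 346.3] 19 shelf@.056 [-0.421  0.636] @.012 [-0.432  0.659]
```

Battery_3 is in the case (shelf 0.034, 0.202 m). On to battery_2.

Emit:
drive_tool(targets=[-0.9,0,0,0,-0.9,0,0,0,-0.9,0,0,0,0,0,0,0])

```text
time: 10.95
tool_pos: [0.5998, -0.1986, 0.0859]
tcp_rot: [3.141, 0.004, 1.42]
ft_force: [-0.2, -0.2, -0.2]
width: -0.0001
grip_force: 0.0
```

Emit:
drive_tool(targets=[0,0,0.7,0,0,0,0.7,0,0,0,0.5,0,0,0,0,0])

```text
time: 11.35
tool_pos: [0.6001, -0.1915, 0.036]
tcp_rot: [-3.138, -0.001, 1.427]
ft_force: [-0.7, 1.4, 0.3]
width: 0.0002
grip_force: 0.0
```

```bash
python3 -c "
from h import *
rep();w=get_image('wrist')
h=cv2.cvtColor(w,cv2.COLOR_BGR2HSV);m=cv2.inRange(h,(105,130,50),(125,255,255));m=cv2.morphologyEx(m,cv2.MORPH_CLOSE,np.ones((25,25)))
_,_,st,ct=cv2.connectedComponentsWithStats(m);print([(s,c.round(0)) for s,c in zip(st,ct) if s[4]>100][1:])
w=w[190:270,270:275].mean(1).mean(1);print(w[45:65].astype(int))"
```

```text
11.35 shelf xy [ 0.0358 -0.1246] z 0.036 rot [-3.138e+00 -1.000e-03  1.427e+00] F [-0.7  1.4  0.3] w 0.0002
[(array([ 244,  150,   75,   82, 2216], dtype=int32), array([283., 197.]))]
[ 84  84  84  84  84  85  87  97 108 101  75  54  47  46  47  56  87 130
 159 169]
```

Emit:
drive_tool(targets=[0.3,0,0.04,0,0.3,0,0,0,0.5,0,0,0,0.5,0,0,0,0.5,0,0,0])

```text
time: 11.9
tool_pos: [0.6095, -0.1388, 0.0367]
tcp_rot: [3.141, -0.001, 1.428]
ft_force: [0.2, -0.4, 1.1]
width: 0.0006
grip_force: 0.1
```

Emit:
drive_tool(targets=[0.5,0,0,0,0.5,0,0,0,0.5,0,0,0,0.5,0,0,0,0.5,0,0,0])

```text
time: 12.4
tool_pos: [0.6181, -0.0777, 0.0364]
tcp_rot: [-3.142, -0.0, 1.427]
ft_force: [-0.0, 0.6, -0.3]
width: 0.0001
grip_force: 0.1
```

```bash
cat >> h.py <<'E'
def wr():
    rep();w=get_image('wrist')
    h=cv2.cvtColor(w,cv2.COLOR_BGR2HSV);m=cv2.inRange(h,(105,130,50),(125,255,255));m=cv2.morphologyEx(m,cv2.MORPH_CLOSE,np.ones((25,25)))
    _,_,st,ct=cv2.connectedComponentsWithStats(m);print([(s.tolist(),c.round(0),cv2.minAreaRect(cv2.findNonZero((_==i).astype(np.uint8)))[2] if 0 else '') for i,(s,c) in enumerate(zip(st,ct)) if s[4]>100][1:])
    w=w[190:270,270:275].mean(1).mean(1);print(w[40:65].astype(int))
E
python3 -c "
from h import *
wr()"
```

```text
12.4 shelf xy [ 0.0377 -0.0095] z 0.0364 rot [-3.142 -0.     1.427] F [-0.   0.6 -0.3] w 0.0001
[([0, 86, 7, 59, 356], array([  3., 114.]), ''), ([251, 182, 65, 73, 1880], array([282., 223.]), '')]
[254 254 254 253 248 215 171 160 159 159 158 158 157 157 157 156 156 156
 155 156 154 155 154 153 148]
```

Emit:
drive_tool(targets=[0.5,0,0,0,0.5,0,0,0,0.5,0,0,0,0.5,0,0,0,0.5,0,0,0])

```text
time: 12.95
tool_pos: [0.627, -0.0157, 0.0364]
tcp_rot: [-3.141, -0.0, 1.427]
ft_force: [-0.0, -0.5, -0.0]
width: -0.0003
grip_force: 0.1
```

Emit:
drive_tool(targets=[0.5,0,0,0,0.5,0,0,0,0.5,0,0,0,0.5,0,0,0,0.5,0,0,0])

```text
time: 13.45
tool_pos: [0.636, 0.046, 0.0365]
tcp_rot: [3.142, -0.0, 1.427]
ft_force: [0.6, -0.9, -0.3]
width: -0.0006
grip_force: 0.1
```

Emit:
drive_tool(targets=[0.5,0,0,0,0.5,0,0,0,0.5,0,0,0,0.5,0,0,0,0,0,0,0])

```text
time: 13.95
tool_pos: [0.6432, 0.0981, 0.0364]
tcp_rot: [3.142, -0.002, 1.43]
ft_force: [0.4, 1.1, 0.3]
width: -0.0002
grip_force: 0.0
```

```bash
python3 -c "
from h import *
rep();blobs('scene');blobs('top')"
```

```text
13.95 shelf xy [0.0381 0.1682] z 0.0364 rot [ 3.142e+00 -2.000e-03  1.430e+00] F [0.4 1.1 0.3] w -0.0002
scene [320.2 194.9] 109 shelf@.056 [-0.122  0.081] @.012 [-0.184  0.067]
scene [353.3 272. ] 184 shelf@.056 [0.072 0.193] @.012 [0.027 0.189]
top [263.5 267.2] 90 shelf@.056 [-0.136  0.077] @.012 [-0.137  0.078]
top [ 13.8 303.3] 35 shelf@.056 [-0.322  0.659] @.012 [-0.329  0.682]
top [ 13.4 371.4] 103 shelf@.056 [-0.478  0.623] @.012 [-0.491  0.645]
```

Emit:
drive_tool(targets=[-0.2,0,-0.8,0,-0.2,0,-0.9,0,0,0,-0.9,0,0,0,-0.8,0,0,0,0,0])

```text
time: 14.55
tool_pos: [0.6438, 0.083, 0.1245]
tcp_rot: [3.136, -0.001, 1.425]
ft_force: [0.1, -0.4, -0.1]
width: -0.0001
grip_force: 0.0
```

Emit:
drive_tool(targets=[-0.74,-1,0,0,-0.74,-1,0,0,-0.74,-1,0,0,-0.74,-1,0,0,-0.74,-1,0,0])

```text
time: 15.05
tool_pos: [0.5028, 0.0095, 0.1209]
tcp_rot: [-3.14, 0.001, 1.426]
ft_force: [0.3, -1.0, 0.8]
width: -0.0
grip_force: 0.0
```

Emit:
drive_tool(targets=[-0.74,-1,0,0,-0.74,-1,0,0,0,0,0,0])

```text
time: 15.35
tool_pos: [0.4437, -0.0218, 0.1209]
tcp_rot: [-3.134, 0.003, 1.422]
ft_force: [0.3, 0.5, -0.0]
width: -0.0001
grip_force: 0.0
```

```bash
python3 -c "
from h import *
wr();blobs('top');blobs('scene')"
```

```text
15.35 shelf xy [-0.1427  0.0216] z 0.1209 rot [-3.134e+00  3.000e-03  1.422e+00] F [ 0.3  0.5 -0. ] w -0.0001
[([464, 0, 49, 47, 1202], array([483.,  22.]), ''), ([274, 115, 43, 49, 643], array([296., 145.]), '')]
[ 72  70  71  72  71  72  71  72  72  72  72  72  73  73  72  72  73  72
  73  73  84 120 171 207 218]
top [230.8 192.7] 198 shelf@.056 [0.032 0.188] @.012 [0.038 0.194]
top [256.7 266.1] 21 shelf@.056 [-0.136  0.094] @.012 [-0.137  0.095]
top [ 13.2 321.3] 94 shelf@.056 [-0.364  0.65 ] @.012 [-0.373  0.674]
top [ 13. 373.] 17 shelf@.056 [-0.481  0.623] @.012 [-0.495  0.645]
top [ 11.5 401.7] 25 shelf@.056 [-0.546  0.611] @.012 [-0.562  0.633]
scene [321.4 194.7] 116 shelf@.056 [-0.124  0.083] @.012 [-0.186  0.069]
scene [352.3 270.3] 212 shelf@.056 [0.068 0.191] @.012 [0.023 0.187]
```

Both middle-row batteries are in the case. Lining up on battery_1.

Emit:
drive_tool(targets=[0,0.1,0.8,0,0,0.1,0.8,0,0,0,0.8,0,0,0,0.5,0,0,0,0,0])

```text
time: 16.0
tool_pos: [0.4552, -0.0186, 0.0473]
tcp_rot: [-3.14, -0.0, 1.428]
ft_force: [-1.3, 0.3, -0.3]
width: -0.0
grip_force: 0.0
```

```bash
python3 -c "
from h import *
wr()"
```

```text
16.0 shelf xy [-0.1318  0.0263] z 0.0473 rot [-3.14  -0.     1.428] F [-1.3  0.3 -0.3] w -0.0
[([499, 0, 61, 39, 1150], array([529.,  16.]), ''), ([247, 125, 61, 22, 217], array([269., 130.]), ''), ([243, 163, 60, 35, 648], array([268., 188.]), '')]
[ 82  62  56  55  53  52  51  51  51  51  50  50  50  49  48  49  50  48
  49  50  65 110 167 206 218]
```

Emit:
drive_tool(targets=[0,-0.1,0.25,0,0,0,0.21,0,0.3,0,0,0,0.3,0,0,0,0.3,0,0,0])

```text
time: 16.55
tool_pos: [0.456, 0.0045, 0.0377]
tcp_rot: [3.141, -0.001, 1.428]
ft_force: [0.1, -0.7, 0.2]
width: -0.0001
grip_force: 0.0
```

Emit:
drive_tool(targets=[0.3,0,0,0,0.3,0,0,0,0.3,0,0,0,0.3,0,0,0,0.3,0,0,0])

```text
time: 17.05
tool_pos: [0.461, 0.0411, 0.0375]
tcp_rot: [3.142, -0.0, 1.427]
ft_force: [0.4, -0.7, 0.8]
width: -0.0001
grip_force: 0.1
```

```bash
python3 -c "
from h import *
wr()"
```

```text
17.05 shelf xy [-0.1344  0.0863] z 0.0375 rot [ 3.142 -0.     1.427] F [ 0.4 -0.7  0.8] w -0.0001
[([514, 49, 46, 76, 1653], array([535.,  80.]), ''), ([245, 183, 64, 27, 590], array([276., 188.]), ''), ([248, 234, 60, 20, 343], array([273., 249.]), '')]
[254 254 254 254 240 192 175 173 174 173 184 194 198 199 198 198 197 197
 197 197 196 196 195 189 178]
```

Battery_1 is tracking square with the fingers (columns 245–309). Continue over the edge.

Emit:
drive_tool(targets=[0.4,0,0,0,0.4,0,0,0,0.4,0,0,0,0.4,0,0,0,0.4,0,0,0])

```text
time: 17.6
tool_pos: [0.4682, 0.091, 0.0375]
tcp_rot: [-3.142, -0.0, 1.427]
ft_force: [-0.2, 0.0, -0.0]
width: -0.0
grip_force: 0.1
```

Emit:
drive_tool(targets=[0.5,0,0,0,0.5,0,0,0,0.5,0,0,0,0,0,0,0])

```text
time: 18.0
tool_pos: [0.4739, 0.13, 0.0375]
tcp_rot: [3.141, -0.002, 1.43]
ft_force: [0.8, -0.0, -0.1]
width: 0.0001
grip_force: 0.0
```

Emit:
drive_tool(targets=[-0.5,0,-0.8,0,-0.5,0,-0.9,0,-0.8,0,-0.9,0,-1,0,-0.9,0,-1,0,-0.9,0])

```text
time: 18.5
tool_pos: [0.4593, 0.0317, 0.1483]
tcp_rot: [-3.141, 0.0, 1.427]
ft_force: [0.1, -1.0, 0.0]
width: 0.0004
grip_force: 0.0
```

Emit:
drive_tool(targets=[-1,0,-0.9,0,-1,0,-0.9,0,-1,0,0,0,-1,0,0,0,0,0,0,0])

```text
time: 19.0
tool_pos: [0.4443, -0.0702, 0.1929]
tcp_rot: [-3.142, 0.002, 1.42]
ft_force: [-0.7, 0.2, -0.9]
width: 0.0003
grip_force: 0.0
```

```bash
python3 -c "
from h import *
rep();blobs('scene');blobs('top')
t=get_image('top')[90:320,170:430];s=get_image('scene')[140:380,120:430]
cv2.imwrite('pics/g.png',np.hstack([cv2.resize(t,(400,360)),cv2.resize(s,(400,360))]))"
```

```text
19.0 shelf xy [-0.1354 -0.0262] z 0.1929 rot [-3.142e+00  2.000e-03  1.420e+00] F [-0.7  0.2 -0.9] w 0.0003
scene [376.  222.4] 179 shelf@.056 [-0.074  0.205] @.012 [-0.132  0.202]
scene [352.3 270.3] 210 shelf@.056 [0.068 0.191] @.012 [0.023 0.187]
top [230.8 192.7] 198 shelf@.056 [0.032 0.188] @.012 [0.038 0.194]
top [215.8 259.4] 132 shelf@.056 [-0.137  0.195] @.012 [-0.137  0.201]
top [ 12.6 310.6] 63 shelf@.056 [-0.339  0.658] @.012 [-0.347  0.681]
top [ 12.8 348.5] 26 shelf@.056 [-0.426  0.636] @.012 [-0.438  0.659]
top [ 13. 370.] 13 shelf@.056 [-0.475  0.625] @.012 [-0.488  0.647]
top [  5.8 411. ] 28 shelf@.056 [-0.569  0.62 ] @.012 [-0.586  0.642]
```

View pics/g.png

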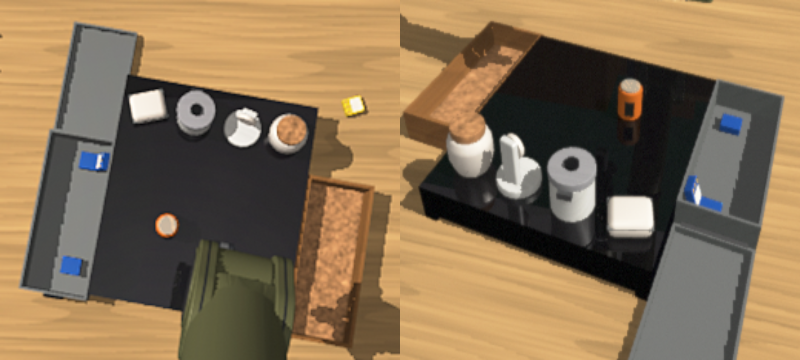

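All three batteries lie in the grey case: top crop (72,265) for battery_1 and (95,160) for the other two, one of them leaning on the inner wall. The light and the far row stand where they were, and the arm is clear.

```bash
python3 -c "
from plant import *
print(ticket.hand_in())"
```

```text
the job is handed in; nothing more can be done
None
```

All three blue batteries were swept off the shelf's left edge into the grey case, nothing else on the shelf was moved as far as the pictures show, and the job was handed in at about 19 s; the verdict was not reported back.

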